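# Unlock the lid press and close the tin

### The job

Close the tin in the blue hand press. Push the sprung knob down, turn it clockwise out of the red until its white pointer line stands at the green mark and let it spring right up again; then pull the lever all the way down to its stop, hold it there a moment, and ease it slowly back up to rest without letting it snap. Leave the knob at green, and do not disturb the spare tin, the flask or the bottle.

Things in the scene. Friction and masses are not known exactly. Their poses are not given: they have to be found in the camera images.
- press: blue hand press, fixed; foot plate x -90..110, y -225..75 mm, 18 mm high. Origin on the bench under the tin's centre; x to the back, y to the operator's left, z up. Blue column (60 x 60, at x 70) with head x -40..100, y -28..28, z 147..207; lever on its right side. White knob console x -70..50, y -225..-105, top z 100 mm; its steel bolt blocks the lever's tail until the knob is at green.
- knob_top (a point): top centre of the knob, on its vertical axis, at x -20, y -165, z 153 mm of the press. Knob: grey disc, 72 mm in diameter, with an upright black wing across it, 62 mm long, 16 mm thick, 34 mm high; the disc's upper face lies 33 mm below this point. x points along the wing to the end with the white pointer line, y across the wing, z up; turns and sinks with the knob.
- dial (a joint): turn of the knob, rad, clockwise from above, -0.3 to 2.2. 1.2 = pointer at the green mark, 0.3 rad clockwise of the press's -x direction (towards the operator); 0 = pointer at the middle of the red marks, 1.2 rad counter-clockwise of green. Starts on red. While up it is locked (rocks freely on red, from -0.3 to 0.4); pushed down 8 mm it turns freely past the lock.
- knob_press (a joint): how far the knob is pushed down, m: 0 = up, 0.010 = fully down. Spring: about 9 N at the top, 14 N at the bottom. Let go within 0.08 rad of green it springs right up into a notch and is locked there; between red and green, or beyond green, it stays about 7 mm down.
- handle (a point): centre of the lever's handle: black round crossbar, 24 mm in diameter, 100 mm long, along the press's y, its middle on a 14 mm steel arm that runs to the pivot; can be pushed down from above. Moves with the lever: in the press frame x -145, y -45, z 243 mm at rest, x -142, z 101 mm at the bottom stop.
- pivot (a point): pivot of the lever, at x 0, y -45, z 175 mm in the press frame; the handle moves round it on a radius of 160 mm in the press's x-z plane. The axes of this point are those of the press.
- lever (a joint): lever angle in rad: 0 = up at rest (arm 25 degrees above level), 0.92 = down at its stop. A spring returns it: about 4 N at the handle at the top, growing to 12 N at the bottom; it snaps up if let go. With the bolt in, it moves only about 0.03.
- lid (a joint): how far the tin's green lid (74 mm in diameter) has been pressed on, m: 0 = loose on top, about 0.006 or more = closed. The ram touches it at about 0.64 rad of lever and it stays down.
- spare_tin: round white tin with a green-blue lid, 57 mm in diameter, 23 mm high, standing loose on the bench; origin at its underside. Leave alone.
- flask: conical glass flask, 64 mm in diameter, 104 mm high, loose; origin at its underside. Leave alone.
- white_bottle: white bottle with a blue cap, 87 mm in diameter, 201 mm high, loose; origin at its underside. Leave alone.

How it is judged (in metres and radians):
On the way, in this order (a step that is already met when the one before it is completed fails the run):
1. the knob stands at the green mark (within 0.15 rad) and has sprung up again, the lever still at rest (value of joint dial between 1.05 and 1.35 rad and value of joint knob_press below 0.0015 m and value of joint lever below 0.08 rad), for 0.2 s.
2. the lever is held down at its stop (over 0.85 rad) (value of joint lever above 0.85 rad), for 0.2 s.
At the end, for the whole second after the job is handed in: the knob is up (within 1.5 mm) with its pointer at the green mark (1.2 rad, within 0.15), the lever is at rest at the top (under 0.05 rad) and the tin's lid is pressed on (by over 4.5 mm) (value of joint dial between 1.05 and 1.35 rad and value of joint knob_press below 0.0015 m and value of joint lever below 0.05 rad and velocity of joint lever between -0.1 and 0.1 rad/s and value of joint lid above 0.0045 m); the robot touches nothing.
It fails at once if the lever snaps back (faster than 1.5 rad/s on its way up) (velocity of joint lever below -1.5 rad/s).
It fails at once if the knob is forced past its lock without being pushed down (value of joint dial between 0.65 and 0.9 rad and value of joint knob_press below 0.004 m).
It fails at once if the spare tin, flask or bottle is pushed by more than 20 mm or tipped by more than 0.3 rad (distance of any of spare_tin, flask, white_bottle from where it was at the start of the episode above 0.02 m or angle between any of spare_tin, flask, white_bottle's own z axis and vertical above 0.3 rad).
It also fails if it takes over 64 s, if anything falls off the work surface, if the arm or the gripper's body presses on something with over 40 N, if the wrist force passes 120 N, or if a joint passes its speed limit or range.

### The arm

A 6-joint arm with a two-finger parallel gripper is mounted at the origin on a cart in front of the work surface, level with it; the furniture and walls round the work are solid. World frame = base frame: x ahead of the robot, y to its left, z up, the work surface at z = 0. Lengths are in mm, angles in rad, forces in N, time in s.
With the tool pointing down it reaches from about 300 to 775 mm from the base axis. Payload 14.6 kg.
Tool frame: the origin (TCP) lies at the very end of the fingers, on their centre line; the grasp point (between the pads) lies 19 mm behind it; z points along the fingers, y is the line along which they close (so a half turn about z gives the same grasp; the last joint's range is limited). The gripper opens to 94 mm and grips with 3 to 60 N. Pads are 16 mm wide; open, the fingers measure 119 mm over their backs; the gripper's body (75 mm by 177 mm) begins 78 mm behind the grasp point.
Start: joints at [-1.399, 0.3, 1.521, -0, 1.321, -0.067], TCP at [130.089, -534.384, 205.446] pointing down, gripper open.
Joint ranges: [-3.03, 3.03], [-0.79, 2.21], [0.23, 2.52], [-1.04, 4.18], [0, 3.07], [-2.55, 2.55]. Speed limits (rad/s): [2.22, 2.22, 2.57, 3.14, 3.14, 3.14].

### API

Orientations are given as [roll, pitch, yaw] about the fixed x, y, z axes, in that order (R = Rz(yaw) Ry(pitch) Rx(roll)).
In Python, from cell import manip, camera, get_calibration gives the robot as it stands. The module is installed in compiled form; this text tells all that it offers.
- The arm moves only by the tool jog_arm, never from a script. Its argument "plan" is one flat list of numbers, 6 for each row, row after row: the shift along the world's x, y, z in m, then the turn, a rotation vector about the world's x, y, z in degrees. A call has 1 to 20 rows; each row is the pose to reach, as a shift and turn from the pose commanded when the call began; what a row does not reach only later rows make up. A row lasts 1/10 s, in which the tool goes at most 50 mm and 8.59 degrees, less where a joint would pass 70% of its speed; a pose out of reach is approached as far as the arm can. A call with a gripper value outside its range is refused whole. "claw" is the finger opening in m, from 0 to 0.094, set as the call begins (left out, the last holds). The fingers move at their own pace and stop on an object; "force" is the grip in N (left out, the last holds). Time passes only in rows, so rows that repeat a pose let the fingers close. It gives the time, the measured TCP pose, the force, the opening and the grip force at its end, in the units of the state.
- manip.read_state(): the state, without advancing time (a new reading comes with each control period).
- camera(name): name is "side" or "top"; returns (picture, depth): 480x640x3 uint8, red, green, blue; 480x640 float32, mm along the optical axis (not along the pixel's ray), 0 where there is no reading.
- get_calibration(name): a dict with "fx", "fy", "cx", "cy" (pixels), "origin" and "attitude" of the camera in the world. Camera axes: x right, y down, z forward; pixel columns grow to the right and rows downward; lengths in mm; the calibration is good to about 2 mm. A picture is of the moment at which its call begins. get_calibration takes no time and is no camera call.
- manip.sign_off(): hands the job in; it is judged then, once.
The state is a dict: "clock": time; "joints": joint angles; "qd": joint speeds; "effort": joint torques, N m; "eef_pos": TCP position; "eef_rot": TCP orientation; "wrist_force": force on the tool from outside, world axes, zero at the start; "moment": the same for the moment, N m; "finger_gap": finger opening in mm; "finger_force": force on a finger pad.
Only numpy, scipy, OpenCV 4.12 (cv2) and the standard library are available. Lean on these libraries where they do the work, as an engineer would, in place of code of your own. Each camera call takes 0.05 s, during which the arm holds its last target. There are 200 camera calls.

## Working session

There is one attempt and no reset: what is moved stays moved. The work goes in short steps, Python scripts to look and compute and a tool call to move; the robot and the scene stay as the last step left them, time stands still between calls to the robot, and variables do not carry over. Pictures are saved under pics/ and viewed, at most 10 in all, crops included, and the job is handed in when it is done.

Besides the shell and the picture viewer there is one more tool, called after "Request:" by a JSON object that holds its "fn" and its "kwargs". jog_arm: Moves the arm, as the interface text tells. Its arguments: {"type":"object","properties":{"plan":{"type":"array"},"claw":{"type":"number"},"force":{"type":"number"}},"required":["plan"]}

```bash
mkdir -p pics
cat > h.py <<'E'
import numpy as np, cv2
from cell import manip, camera, get_calibration
E
python3 - <<'E'
from h import *
for n in("top","side"):
    p,d=camera(n); cv2.imwrite(f"pics/{n}0.png",p[...,::-1]); np.savez(f"{n}0.npz",p=p,d=d); print(n,get_calibration(n))
print(manip.read_state())
E
```

```text
top {'fx': 514.3984852780325, 'fy': 514.3984852780325, 'cx': 316.50926706098755, 'cy': 240.9107241677405, 'origin': array([ 172.09081988,  -84.05845981, 1389.91036594]), 'attitude': array([-2.86586911, -0.00414411, -1.31387987])}
side {'fx': 566.5508573642734, 'fy': 566.5508573642734, 'cx': 318.270146530975, 'cy': 230.42970561808235, 'origin': array([ -22.00524937, 1140.47815172,  778.67661192]), 'attitude': array([-2.04138975,  0.01603611, -2.72193953])}
{'clock': 0.1, 'joints': array([-1.39857017e+00,  3.00434231e-01,  1.52148300e+00, -1.07207048e-05,
        1.32069445e+00, -6.65923538e-02]), 'qd': array([-0.0007644 , -0.00193194, -0.00258009, -0.0006336 ,  0.00069516,
       -0.00058304]), 'effort': array([ 1.46904367e-03, -5.32643545e+01, -3.53284907e+01,  7.09875533e-02,
        2.35305307e-02, -6.17485557e-05]), 'eef_pos': array([ 130.06587079, -534.17310265,  204.94804362]), 'eef_rot': array([-3.14057520e+00, -5.74476434e-05,  2.38821143e-01]), 'wrist_force': array([-0.11895861, -0.788932  ,  1.01927703]), 'moment': array([ 0.024774  , -0.00047919, -0.00128729]), 'finger_force': 0.0, 'finger_gap': 93.99574382997595}
```

View pics/top0.png

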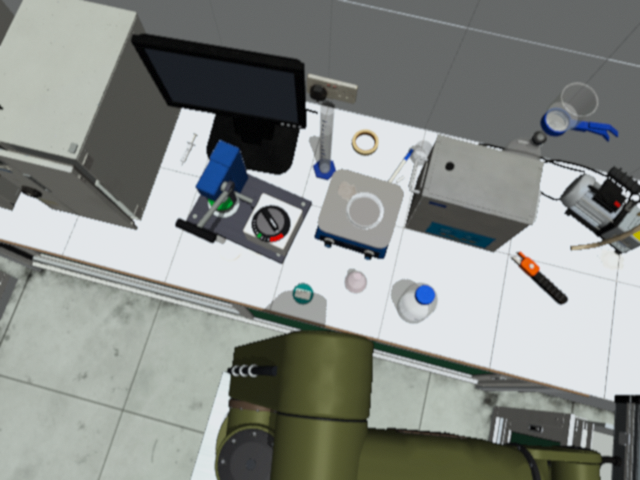

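View pics/side0.png

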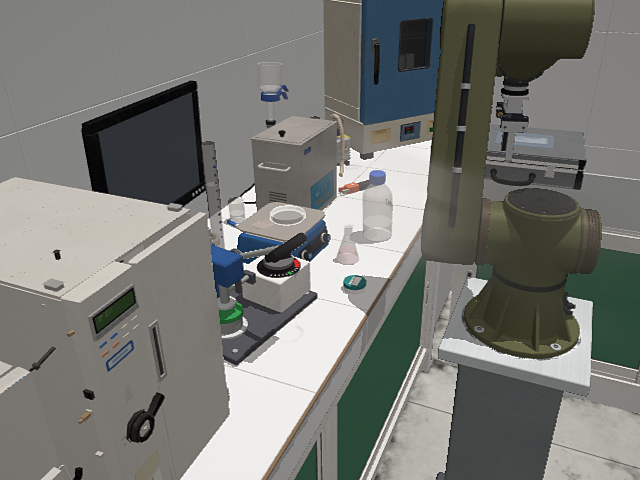

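The top view shows the press at about (240,210): knob (271,223), handle (200,231), spare tin (303,293), flask (355,280), bottle (415,300). I'll zoom in and get points.

```bash
cat >> h.py <<'E'
from scipy.spatial.transform import Rotation as R
def cast(n,u,v,z):
    c=get_calibration(n); M=R.from_euler('xyz',c['attitude']).as_matrix()
    d=M@np.array([(u-c['cx'])/c['fx'],(v-c['cy'])/c['fy'],1]); o=np.array(c['origin'])
    return o+d*(z-o[2])/d[2]
def proj(n,P):
    c=get_calibration(n); M=R.from_euler('xyz',c['attitude']).as_matrix()
    q=M.T@(np.array(P)-c['origin']); return np.array([c['fx']*q[0]/q[2]+c['cx'],c['fy']*q[1]/q[2]+c['cy']])
def cloud(n,d):
    c=get_calibration(n); M=R.from_euler('xyz',c['attitude']).as_matrix()
    v,u=np.mgrid[:480,:640]
    return np.stack([(u-c['cx'])/c['fx']*d,(v-c['cy'])/c['fy']*d,d],-1)@M.T+c['origin']
E
python3 - <<'E'
from h import *
a=np.load("top0.npz");p,d=a['p'],a['d']
cv2.imwrite("pics/top0c.png",cv2.resize(p[130:270,160:330,::-1],None,fx=4.2,fy=4.2,interpolation=cv2.INTER_CUBIC))
X=cloud("top",d)
for u,v in[(271,223),(200,231),(303,293),(355,280),(415,300),(278,258),(311,203),(222,160)]: print(u,v,X[v,u].round())
# foot plate pixels
m=((abs(X[...,2]-18)<8)&(p.max(-1)<130)); m[:130]=0;m[270:]=0;m[:,:160]=0;m[:,330:]=0
n,l,s,c=cv2.connectedComponentsWithStats(m.astype(np.uint8)); print(s[1:][s[1:,4]>100])
Q=X[m][:,:2].astype(np.float32); print(cv2.minAreaRect(Q))
m2=((abs(X[...,2]-100)<8)&(p.min(-1)>150)); m2[:180]=0;m2[270:]=0;m2[:,:240]=0;m2[:,315:]=0
Q=X[m2][:,:2].astype(np.float32);print(len(Q), cv2.minAreaRect(Q))
E
```

```text
271 223 [528. 123. 153.]
200 231 [439. 260. 251.]
303 293 [398.   7.  24.]
355 280 [ 456. -118.   76.]
415 300 [ 426. -267.  166.]
278 258 [474.  98.  22.]
311 203 [653.  53.  17.]
222 160 [638. 276. 212.]
[[ 207  130   92   44 2043]
 [ 240  174   72   46  896]
 [ 187  195   22   30  329]
 [ 202  197   91   67 1445]]
((632.5391845703125, 247.06385803222656), (405.4378356933594, 489.9747009277344), 14.832131385803223)
776 ((552.3451538085938, 130.3294677734375), (119.69966125488281, 119.49899291992188), 79.80374908447266)
```

View pics/top0c.png

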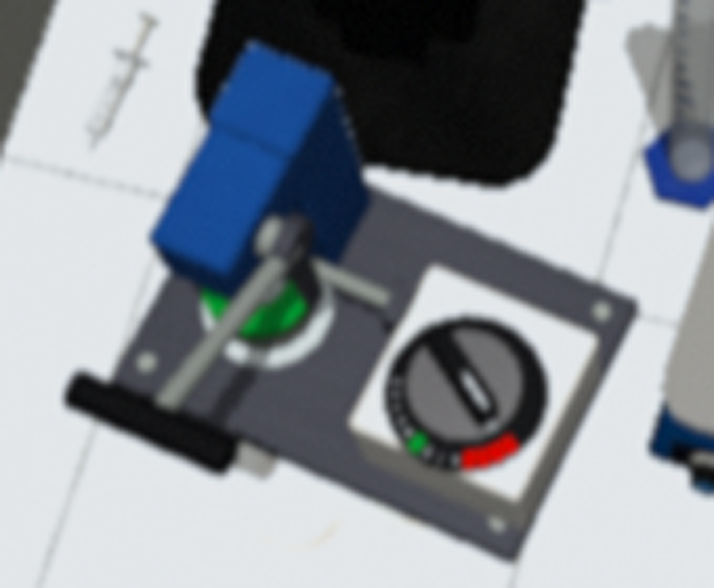

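Run:
```python
from h import *
def c(u,v,z): return cast("top",160+(u+.5)/4.2-.5,130+(v+.5)/4.2-.5,z)[:2]
obs=[(513,560,18,-90,-225),(637,303,18,110,-225),(348,425,100,-70,-105),(433,265,100,50,-105),(600,340,100,50,-225),(522,500,100,-70,-225),(455,393,120,-20,-165),(152,424,243,-145,-45)]
W=np.array([c(*o[:3]) for o in obs]);P=np.array([o[3:] for o in obs],float)
wc,pc=W.mean(0),P.mean(0)
A=(P-pc).T@(W-wc);th=np.arctan2(A[0,1]-A[1,0],A[0,0]+A[1,1])
Rm=np.array([[np.cos(th),-np.sin(th)],[np.sin(th),np.cos(th)]]);t=wc-Rm@pc
print("yaw",np.degrees(th),"t",t);print((W-(P@Rm.T+t)).round(1))
for n,q in dict(knob=(-20,-165),handle=(-145,-45),hbot=(-142,-45),pivot=(0,-45)).items(): print(n,(Rm@q+t).round(1), proj("side",[*(Rm@q+t),{'knob':153,'handle':243,'hbot':101,'pivot':175}[n]]).round())
a,b=c(438,340,153),c(490,415,153);v=b-a;ang=np.degrees(np.arctan2(v[1],v[0]));print("wing",a,b,ang,"dial",1.2-np.radians((ang-(np.degrees(th)+180-np.degrees(.3))+180)%360-180))
```

```text
yaw -9.943487512744918 t [588.82584587 291.13637792]
[[ 2.7  0.1]
 [-1.7  2.1]
 [ 1.8 -1.8]
 [-0.6 -2.3]
 [-1.5 -0.2]
 [ 3.6 -1.6]
 [-5.7  3.8]
 [ 1.4 -0. ]]
knob [540.6 132.1] [278. 247.]
handle [438.2 271.9] [289. 247.]
hbot [441.2 271.3] [291. 307.]
pivot [581.1 246.8] [236. 258.]
wing [555.22805655 149.46546464] [517.6036764  106.02885227] -130.89879890194928 dial -0.13052422207318037
```

Press yaw is about -10°. The knob sits near (538,131) with its wing at about 49°, so the dial is about -0.13. The handle is near (438,272). Next I'll go above the knob.

Request:
{"fn": "jog_arm", "kwargs": {"plan": [0,0,0.14,0,0,0,0,0,0.14,0,0,0,0,0,0.14,0,0,0,0.408,0.665,0.1,0,0,35,0.408,0.665,0.1,0,0,35,0.408,0.665,0.1,0,0,35,0.408,0.665,0.1,0,0,35,0.408,0.665,0.1,0,0,35,0.408,0.665,0.1,0,0,35,0.408,0.665,0.1,0,0,35,0.408,0.665,0.1,0,0,35,0.408,0.665,0.1,0,0,35,0.408,0.665,0.1,0,0,35,0.408,0.665,0.1,0,0,35,0.408,0.665,0.1,0,0,35,0.408,0.665,0.1,0,0,35,0.408,0.665,0.1,0,0,35,0.408,0.665,0.1,0,0,35,0.408,0.665,0.1,0,0,35,0.408,0.665,0.1,0,0,35], "claw": 0.094}}

```text
clock: 2.1
eef_pos: [538.8, 133.5, 303.7]
eef_rot: [-3.14, 0.002, 0.853]
wrist_force: [-0.5, -0.1, -0.8]
finger_gap: 94.1
finger_force: 0.0
```

Request:
{"fn": "jog_arm", "kwargs": {"plan": [0,0,-0.04,0,0,0,0,0,-0.08,0,0,0,0,0,-0.12,0,0,0,0,0,-0.135,0,0,0,0,0,-0.135,0,0,0,0,0,-0.135,0,0,0], "claw": 0.06}}

```text
clock: 2.7
eef_pos: [538.3, 130.2, 171.4]
eef_rot: [3.141, -0.001, 0.849]
wrist_force: [0.5, 0.5, 1.1]
finger_gap: 60.2
finger_force: 0.0
```

Run:
```python
from h import *
s=manip.read_state();print(s['eef_pos'],s['eef_rot'],s['joints'])
t,_=camera("top");q,_=camera("side")
a=cv2.resize(t[170:270,220:320],None,fx=4,fy=4,interpolation=cv2.INTER_CUBIC)
b=cv2.resize(q[200:300,230:330],None,fx=4,fy=4,interpolation=cv2.INTER_CUBIC)
cv2.imwrite("pics/k1.png",np.hstack([a,b])[...,::-1]); print(proj("side",s['eef_pos']),proj("side",[538,131,153]))
```

```text
[538.30421441 130.23801253 171.41894448] [ 3.14104218e+00 -6.55101381e-04  8.49274474e-01] [ 1.71255601e-01  3.37356967e-01  1.55305805e+00 -1.87563689e-05
  1.25032215e+00  8.92783535e-01]
[278.9603694  239.47502069] [279.30279011 246.68556912]
```

View pics/k1.png

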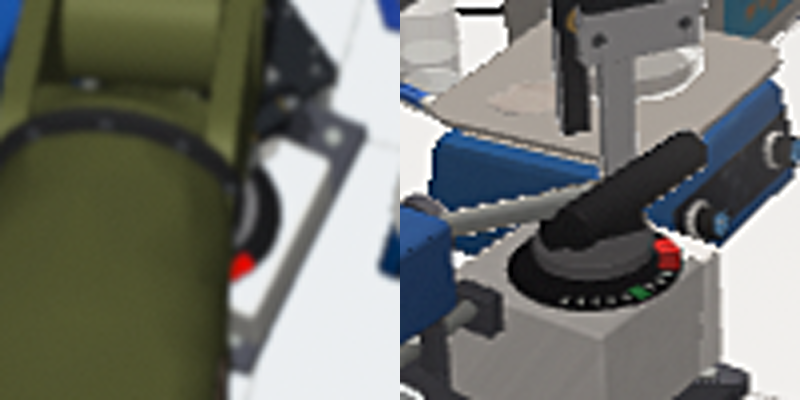

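The right half (side view) shows the fingers straddling the knob above the disc, which is centred at (595,255) in the crop. The handle bar is in front of them. The left half (top view) is hidden by the arm. The alignment matches the projection (596,158), so I'll descend and grip.

Request:
{"fn": "jog_arm", "kwargs": {"plan": [0,0,-0.02,0,0,0,0,0,-0.035,0,0,0,0,0,-0.044,0,0,0,0,0,-0.044,0,0,0,0,0,-0.044,0,0,0], "claw": 0.06}}

```text
clock: 3.3
eef_pos: [538.5, 130.7, 127.4]
eef_rot: [3.141, -0.001, 0.85]
wrist_force: [-0.3, 0.9, 0.6]
finger_gap: 60.0
finger_force: 0.0
```

Request:
{"fn": "jog_arm", "kwargs": {"plan": [0,0,0,0,0,0,0,0,0,0,0,0,0,0,0,0,0,0,0,0,0,0,0,0,0,0,0,0,0,0,0,0,0,0,0,0,0,0,0,0,0,0,0,0,0,0,0,0], "claw": 0.0, "force": 20}}

```text
clock: 4.1
eef_pos: [538.7, 130.1, 126.6]
eef_rot: [3.14, -0.0, 0.849]
wrist_force: [4.6, -4.6, -1.2]
finger_gap: 15.6
finger_force: 20.0
```

```bash
python3 -c "
from h import *
s=manip.read_state();print({k:s[k] for k in('eef_pos','eef_rot','wrist_force','moment','finger_gap','finger_force')})"
```

```text
{'eef_pos': array([538.73724532, 130.05888527, 126.5836847 ]), 'eef_rot': array([ 3.13990333e+00, -4.04784856e-04,  8.49406263e-01]), 'wrist_force': array([ 4.63036216, -4.64756406, -1.21497392]), 'moment': array([-0.77186295, -0.85354023,  0.01847088]), 'finger_gap': 15.628599741752815, 'finger_force': 19.950960874557495}
```

Request:
{"fn": "jog_arm", "kwargs": {"plan": [0.001,-0.001,0,0,0,0,0.0015,-0.0015,0,0,0,0,0.0015,-0.0015,-0.003,0,0,0,0.0015,-0.0015,-0.006,0,0,0,0.0015,-0.0015,-0.0095,0,0,0,0.0015,-0.0015,-0.0095,0,0,0,0.0015,-0.0015,-0.0095,0,0,0], "force": 35}}

```text
clock: 4.8
eef_pos: [539.1, 129.9, 117.8]
eef_rot: [-3.14, -0.0, 0.85]
wrist_force: [-9.2, 3.7, 12.8]
finger_gap: 15.6
finger_force: 35.0
```

Request:
{"fn": "jog_arm", "kwargs": {"plan": [-0.0006,0.0003,-0.0005,0,0,0,-0.0006,0.0003,-0.0005,0,0,-6,-0.0006,0.0003,-0.0005,0,0,-12,-0.0006,0.0003,-0.0005,0,0,-18,-0.0006,0.0003,-0.0005,0,0,-24]}}

```text
clock: 5.3
eef_pos: [538.0, 131.3, 117.3]
eef_rot: [-3.138, 0.001, 0.427]
wrist_force: [-11.6, 12.8, 12.9]
finger_gap: 15.6
finger_force: 35.0
```

Request:
{"fn": "jog_arm", "kwargs": {"plan": [-0.001,0.0012,0,0,0,0,-0.001,0.0012,0,0,0,-6,-0.001,0.0012,0,0,0,-12,-0.001,0.0012,0,0,0,-18,-0.001,0.0012,0,0,0,-24,-0.001,0.0012,0,0,0,-24]}}

```text
clock: 5.9
eef_pos: [537.6, 133.1, 117.7]
eef_rot: [-3.137, 0.0, 0.009]
wrist_force: [-8.8, 15.6, 12.8]
finger_gap: 15.9
finger_force: 35.0
```

Request:
{"fn": "jog_arm", "kwargs": {"plan": [-0.0007,0.0013,0,0,0,0,-0.0007,0.0015,0,0,0,-6,-0.0007,0.0015,0,0,0,-12,-0.0007,0.0018,0,0,0,-18,-0.0007,0.002,0,0,0,-24,-0.0007,0.002,0,0,0,-27.3,-0.0007,0.002,0,0,0,-27.3,-0.0007,0.002,0,0,0,-27.3]}}

```text
clock: 6.7
eef_pos: [537.9, 135.2, 118.2]
eef_rot: [-3.136, -0.001, -0.464]
wrist_force: [-2.5, 16.4, 12.5]
finger_gap: 15.5
finger_force: 35.0
```

Run:
```python
from h import *
s=manip.read_state();print(s['eef_pos'],s['eef_rot'],s['joints'],s['moment'],s['wrist_force'])
q,_=camera("side")
cv2.imwrite("pics/k2.png",cv2.resize(q[215:300,230:330,::-1],None,fx=6,fy=6,interpolation=cv2.INTER_CUBIC))
```

```text
[537.94670816 135.15411403 118.19356047] [-3.13620409e+00 -5.92528094e-04 -4.64018810e-01] [0.17817569 0.39405302 1.60761232 0.00436598 1.13622895 2.2111584 ] [3.36024159 0.5519267  0.0575597 ] [-2.46688669 16.37844999 12.5295624 ]
```

View pics/k2.png

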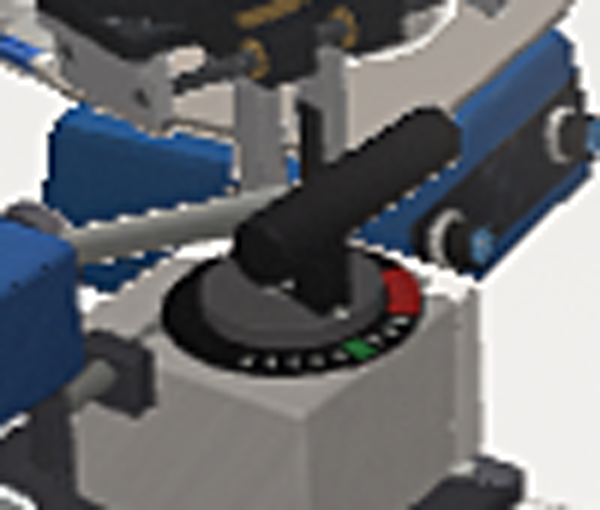

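The wing's pointer end is at (335,310), aimed at the green mark (360,350). I'll relieve the side load, let the knob rise and open.

Request:
{"fn": "jog_arm", "kwargs": {"plan": [0,0.0015,0,0,0,-0.5,0,0.0015,0.002,0,0,-0.5,0,0.0015,0.004,0,0,-0.5,0,0.0015,0.006,0,0,-0.5,0,0.0015,0.008,0,0,-0.5,0,0.0015,0.009,0,0,-0.5,0,0.0015,0.009,0,0,-0.5], "force": 10}}

```text
clock: 7.45
eef_pos: [538.0, 135.3, 126.4]
eef_rot: [-3.138, -0.001, -0.473]
wrist_force: [1.8, 7.7, 5.9]
finger_gap: 15.9
finger_force: 10.0
```

Request:
{"fn": "jog_arm", "kwargs": {"plan": [0,0,0,0,0,0,0,0,0,0,0,0,0,0,0,0,0,0,0,0,0.005,0,0,0,0,0,0.03,0,0,0,0,0,0.06,0,0,0,0,0,0.1,0,0,0,0,0,0.15,0,0,0,0,0,0.18,0,0,0,0,0,0.18,0,0,0], "claw": 0.05}}

```text
clock: 8.45
eef_pos: [538.2, 134.2, 310.4]
eef_rot: [-3.137, -0.006, -0.473]
wrist_force: [0.9, -0.1, 0.1]
finger_gap: 50.1
finger_force: 0.0
```

Request:
{"fn": "jog_arm", "kwargs": {"plan": [-0.04,0.05,0,0,0,6,-0.07,0.1,0,0,0,12,-0.1,0.137,0,0,0,17,-0.1,0.137,0,0,0,17,-0.1,0.137,0,0,0,17,-0.1,0.137,0,0,0,17], "claw": 0.0, "force": 20}}

```text
clock: 9.05
eef_pos: [437.4, 270.8, 304.9]
eef_rot: [3.141, 0.0, -0.176]
wrist_force: [0.1, -1.4, -0.3]
finger_gap: 5.1
finger_force: 0.0
```

Run:
```python
from h import *
s=manip.read_state();print(s['eef_pos'],s['eef_rot'],s['joints'],s['wrist_force'],s['finger_gap'])
t,dt=camera("top");q,_=camera("side")
X=cloud("top",dt);print(X[205:240:4,262:282:4,2].round())
a=cv2.resize(t[170:270,180:320],None,fx=4,fy=4,interpolation=cv2.INTER_CUBIC)[:, 160:]
b=cv2.resize(q[200:300,230:330],None,fx=4,fy=4,interpolation=cv2.INTER_CUBIC)
cv2.imwrite("pics/k3.png",np.hstack([a,b])[...,::-1])
```

```text
[437.36937275 270.78697158 304.94343685] [ 3.14093060e+00  4.94492287e-04 -1.76340370e-01] [ 4.83270989e-01  1.62373585e-01  1.46073223e+00 -2.20439654e-04
  1.51928332e+00  2.23041896e+00] [ 0.09311591 -1.3609193  -0.32482161] 5.058914736018873
[[106. 102. 106.  99.  99.]
 [103. 123. 123. 157. 153.]
 [120. 115. 155. 158. 143.]
 [121. 154. 155. 143. 120.]
 [158. 152. 147. 123. 121.]
 [157. 149. 122. 125. 125.]
 [122. 120. 124. 122. 121.]
 [ 96. 121. 119. 122.  99.]
 [105. 106. 103. 106. 107.]]
```

View pics/k3.png

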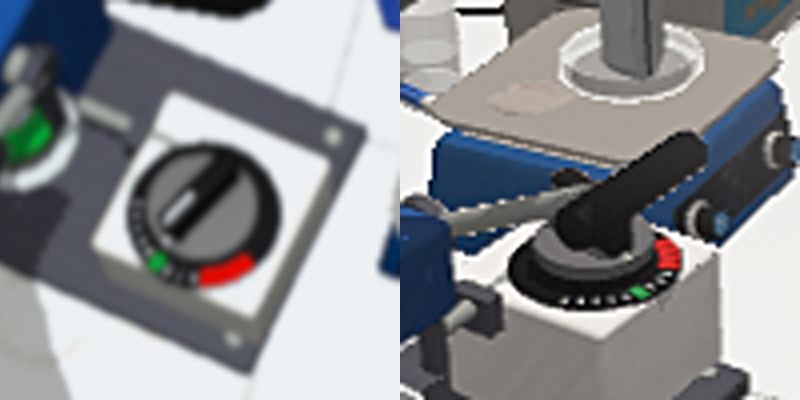

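The top half shows the pointer along (235,165)→(170,235), aimed at the green mark (157,262). Wing depth is about 155 mm, so the knob is up and the bolt has moved. Now the lever.

Request:
{"fn": "jog_arm", "kwargs": {"plan": [0,0,-0.03,0,0,0,0,0,-0.045,0,0,0,-0.001,0,-0.052,0,0,0,-0.003,0,-0.057,0,0,0,-0.005,0.001,-0.063,0,0,0,-0.007,0.001,-0.07,0,0,0,-0.009,0.0015,-0.0765,0,0,0,-0.011,0.002,-0.083,0,0,0,-0.0124,0.002,-0.09,0,0,0,-0.0135,0.0025,-0.097,0,0,0,-0.0142,0.0025,-0.104,0,0,0,-0.0148,0.0025,-0.118,0,0,0,-0.0148,0.0025,-0.118,0,0,0]}}

```text
clock: 10.45
eef_pos: [422.8, 273.4, 187.3]
eef_rot: [-3.141, 0.0, -0.178]
wrist_force: [-2.9, 2.4, 6.2]
finger_gap: 0.4
finger_force: 3.2
```

Request:
{"fn": "jog_arm", "kwargs": {"plan": [0.0002,0,-0.007,0,0,0,0.0006,0,-0.014,0,0,0,0.0014,0,-0.021,0,0,0,0.0024,-0.0004,-0.028,0,0,0,0.0038,-0.0007,-0.035,0,0,0,0.0054,-0.001,-0.0415,0,0,0,0.0074,-0.0013,-0.048,0,0,0,0.0096,-0.0017,-0.055,0,0,0,0.012,-0.002,-0.061,0,0,0,0.0148,-0.0026,-0.0675,0,0,0,0.017,-0.003,-0.071,0,0,0,0.018,-0.0032,-0.0745,0,0,0,0.018,-0.0032,-0.0745,0,0,0]}}

```text
clock: 11.75
eef_pos: [441.2, 270.3, 114.0]
eef_rot: [-3.141, -0.0, -0.177]
wrist_force: [-5.3, 0.4, 9.1]
finger_gap: 0.6
finger_force: 4.6
```

Request:
{"fn": "jog_arm", "kwargs": {"plan": [0.0005,0,-0.001,0,0,0,0.001,0,-0.002,0,0,0,0.001,0,-0.003,0,0,0,0.001,0,-0.003,0,0,0]}}

```text
clock: 12.15
eef_pos: [442.0, 270.3, 112.2]
eef_rot: [-3.141, -0.0, -0.177]
wrist_force: [-10.1, -2.4, 19.5]
finger_gap: 0.1
finger_force: 10.3
```

Request:
{"fn": "jog_arm", "kwargs": {"plan": [0,0,-0.001,0,0,0,0,0,-0.0015,0,0,0,0,0,-0.0015,0,0,0,0,0,-0.0015,0,0,0,0,0,-0.0015,0,0,0,0,0,-0.0015,0,0,0]}}

```text
clock: 12.75
eef_pos: [442.2, 270.3, 111.7]
eef_rot: [-3.14, -0.001, -0.177]
wrist_force: [-15.0, -5.0, 31.2]
finger_gap: 0.3
finger_force: 15.6
```

Run:
```python
from h import *
s=manip.read_state();print(s['eef_pos'],s['wrist_force'])
q,_=camera("side")
cv2.imwrite("pics/k4.png",cv2.resize(q[200:360,200:340,::-1],None,fx=3.7,fy=3.7,interpolation=cv2.INTER_CUBIC)); print(proj("side",[441.2,271.3,101]))
```

```text
[442.18159832 270.3455139  111.6535062 ] [-14.96220323  -5.03092613  31.18273204]
[290.50508049 306.76154795]
```

View pics/k4.png

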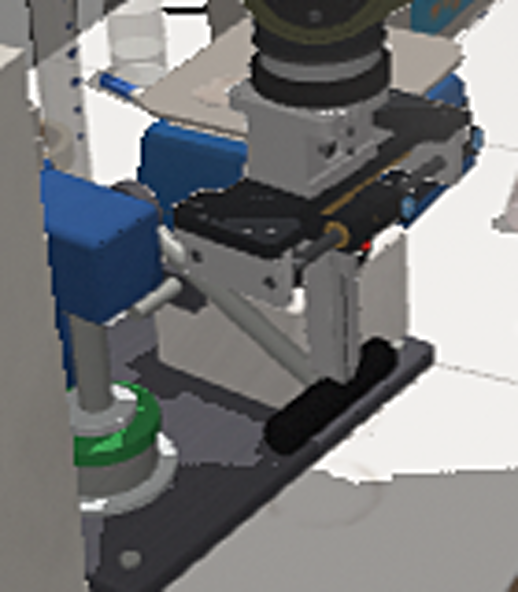

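Lever is at the stop: handle at (325,400) in the crop, ram on the green lid, 31 N. Now I'll ease it back up along the arc.

Request:
{"fn": "jog_arm", "kwargs": {"plan": [-0.001,0,0.003,0,0,0,-0.0025,0.0005,0.007,0,0,0,-0.005,0.001,0.0125,0,0,0,-0.0078,0.0014,0.019,0,0,0,-0.01,0.0018,0.025,0,0,0,-0.012,0.0021,0.031,0,0,0,-0.0138,0.0024,0.0375,0,0,0,-0.0152,0.0027,0.044,0,0,0,-0.0163,0.0029,0.05,0,0,0,-0.0172,0.003,0.056,0,0,0,-0.0177,0.0031,0.062,0,0,0,-0.018,0.0032,0.068,0,0,0,-0.018,0.0032,0.0745,0,0,0]}}

```text
clock: 14.1
eef_pos: [425.3, 273.4, 185.0]
eef_rot: [-3.14, -0.004, -0.178]
wrist_force: [6.3, -0.2, 5.7]
finger_gap: 0.3
finger_force: 2.9
```

Request:
{"fn": "jog_arm", "kwargs": {"plan": [0,0,0.006,0,0,0,0,0,0.012,0,0,0,0.0002,0,0.018,0,0,0,0.0006,0,0.024,0,0,0,0.0013,0,0.03,0,0,0,0.0025,-0.0004,0.036,0,0,0,0.004,-0.0007,0.042,0,0,0,0.006,-0.001,0.048,0,0,0,0.008,-0.0014,0.053,0,0,0,0.0095,-0.0017,0.057,0,0,0,0.011,-0.002,0.061,0,0,0,0.012,-0.002,0.064,0,0,0,0.0125,-0.002,0.066,0,0,0,0.0125,-0.002,0.068,0,0,0,0.0125,-0.002,0.07,0,0,0,0.0125,-0.002,0.072,0,0,0,0.0125,-0.002,0.074,0,0,0,0.0125,-0.002,0.076,0,0,0,0.0125,-0.002,0.08,0,0,0,0.0125,-0.002,0.085,0,0,0]}}

```text
clock: 16.1
eef_pos: [435.8, 271.6, 268.0]
eef_rot: [3.141, 0.001, -0.177]
wrist_force: [-0.8, 0.2, 0.2]
finger_gap: 0.4
finger_force: 0.0
```

Request:
{"fn": "jog_arm", "kwargs": {"plan": [0,0,0.03,0,0,0,-0.04,0,0.06,0,0,0,-0.06,-0.04,0.06,0,0,0,-0.08,-0.08,0.06,0,0,0,-0.08,-0.12,0.06,0,0,0,-0.08,-0.16,0.06,0,0,0,-0.08,-0.2,0.06,0,0,0,-0.08,-0.2,0.06,0,0,0,-0.08,-0.2,0.06,0,0,0]}}

```text
clock: 17.0
eef_pos: [356.0, 71.2, 328.3]
eef_rot: [-3.141, -0.001, -0.179]
wrist_force: [-0.7, -0.3, 0.5]
finger_gap: 0.5
finger_force: 0.0
```

Run:
```python
from h import *
s=manip.read_state();print(s['eef_pos'],s['wrist_force'])
t,dt=camera("top");q,_=camera("side")
a=cv2.resize(t[150:270,180:320],None,fx=2.8,fy=3.33)
b=cv2.resize(q[200:340,190:330],None,fx=2.86,fy=2.86)
cv2.imwrite("pics/k5.png",np.hstack([a[:400],b[:400]][:2] if a.shape[0]>=400 else [a[:399],b[:399]])[...,::-1])
```

```text
[356.01948803  71.24565298 328.33446869] [-0.74570393 -0.30740727  0.47496001]
```

View pics/k5.png

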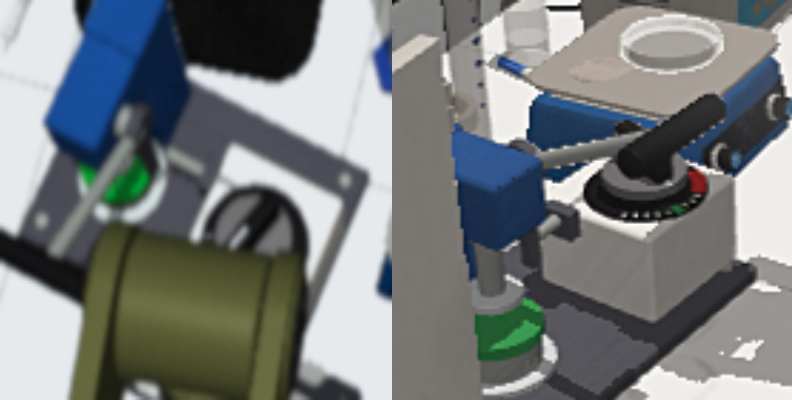

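The handle is back at rest at (672,138), the knob still points at green, the lid is pressed and the arm is clear. Handing in.

```bash
python3 -c "
from h import *
print(manip.sign_off())"
```

```text
the job is handed in; nothing more can be done
None
```

I handed the job in at about 17 s. The knob is sprung up at green, the lever went to its stop and eased back to rest, the tin's lid is pressed on, and the spare tin, flask and bottle were not touched; I judged this from pictures and forces, and the hand-in gave no verdict.

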